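Dry trace of a scalloped template on the pantograph engraver

ROBOT

A 6-joint arm with a two-finger parallel gripper is mounted at the origin on the work surface. World frame = base frame: x ahead of the robot, y to its left, z up, the work surface at z = 0. Lengths are in m, angles in rad, forces in N, time in s.
With the tool pointing down it reaches from about 0.375 to 0.9 m from the base axis. Payload 3.1 kg.
Tool frame: the origin (TCP) lies at the very end of the fingers, on their centre line; the grasp point (between the pads) lies 19 mm behind it; x points along the fingers, y is the direction in which the jaws open and shut, and the axes are right-handed (so a half turn about x gives the same grasp; the last joint's range is limited). The gripper opens to 87 mm and grips with 3 to 60 N. Pads are 19 mm wide; open, the fingers measure 117 mm over their backs; the gripper's body (75 mm by 190 mm) begins 51 mm behind the grasp point.
Start: joints at [-1.335, 0.527, 1.433, -0, 1.181, -0.178], TCP at [0.252, -0.572, 0.223] pointing down, gripper open.
Joint ranges: [-3.08, 3.08], [-0.75, 2.2], [0.22, 2.44], [-1.43, 4.57], [0, 2.65], [-2.85, 2.85]. Speed limits (rad/s): [2.79, 2.79, 3.14, 3.14, 3.14, 3.14].

INTERFACE

Orientations are given as a unit quaternion [x, y, z, w].
In Python, from rig import robot gives the robot as it stands.
- The arm moves only by the tool carry_out, never from a script. Its argument "commands" is a list that holds one entry, the list of rows, each a list of 5 numbers: the opening, from 0 (shut) to 1 (fully open), then the shift along the tool's x, y, z in mm, then the turn about the tool's x in degrees. In form: [[[hand, x, y, z, twist], ...]]. A call has 1 to 8 rows; each row shifts and turns the pose as measured when the row begins, along the tool's axes as they then stand; what a row does not reach is not made up. A row lasts 1/12 s, in which the tool goes at most 41.7 mm and 7.16 degrees, less where a joint would pass 70% of its speed; a pose out of reach is approached as far as the arm can. A call with a gripper value outside its range is refused whole. The fingers move at their own pace and stop on an object; "force" is the grip in N (left out, the last holds). Time passes only in rows, so rows that do not move let the fingers close. It gives the time, the measured TCP pose, the force and the opening at its end, in the units of the state.
- robot.get_obs(): the state, without advancing time (a new reading comes with each control period).
- robot.camera(name): name is "scene" or "top"; returns the picture (384x512x3 uint8, red, green, blue); there is no depth.
- robot.camera_model(name): a dict with "fx", "fy", "cx", "cy" (pixels), "R" (3x3) and "t" (3): a world point X has camera coordinates R X + t. Camera axes: x right, y down, z forward; pixel columns grow to the right and rows downward; lengths in m; the calibration is good to about 2 mm. A picture is of the moment at which its call begins. camera_model takes no time and is no camera call.
- robot.hand_in(): hands the job in, once; it reports no verdict.
The state is a dict: "time": time; "q": joint angles; "joint_velocities": joint speeds; "joint_torque": joint torques, N m; "position": TCP position; "tool_rot": TCP orientation; "ft_force": force on the tool from outside, world axes, zero at the start; "moment": the same for the moment, N m; "grip_width": finger opening in m.
Only numpy, scipy, OpenCV 4.12 (cv2) and the standard library are available. Lean on these libraries where they do the work, as an engineer would, in place of code of your own. Each camera call takes 0.05 s, during which the arm holds its last target. There are 200 camera calls.

TASK

Before a copper blank is engraved, run the pantograph's tracer pin dry along the scalloped front edge of the brass template. Bring the pin up from the front so that it first touches the flat shoulder at the left end, then slide it along to the flat shoulder at the right end, into both hollows and over the tongue between them, with light finger pressure and without the pin ever leaving the edge on the way. Then draw the tracer straight back towards you, a good 5 cm clear of the template, let go of the knob, and leave the other things on the bench where they are.

Things in the scene. Friction and masses are not known exactly. Their poses are not given: they have to be found in the camera images.
- copy_table: Fixed slotted steel table, 130 (x) x 200 (y) x 15 mm; origin at the centre of its underside, x away from the robot, y along it to the left, z up. The brass template is screwed on it, 9 thick (15 to 24 mm above this origin), 176 long in y; back edge plain, front edge (facing -x) scalloped. It lies within 12 mm in x, 8 mm in y and 0.08 rad of straight over this origin, set by eye and not measured: feel for it.
- table_top (a point): Centre of the copy table's top, 15 mm above its origin. Template drawing in mm: its front edge stands d in front (-x) of the template's own centre, at y left or right of it (symmetric): d = 35 + 7 cos(2 pi y / 70) up to y = 70, then 42 up to the end, y = 88. So the tongue at y 0: 42, bottom of the hollows at y 35: 28, flat shoulders at y 70 to 88: 42. Rigid, does not move.
- engraver: Cast bed of the pantograph engraver, 210 x 510, top 30 mm high, fixed to the bench: copy table on its right, work vice in the middle, pivot column on its left. From the column reach four flat aluminium bars (level, 86 to 108 mm high, elbow on the far side) that carry the raised spindle and, at their free end, the tracer. They turn with under 1 N of drag at the knob and stay where left.
- pin (a point): Steel tracer pin, upright rod of 10 mm diameter under the free end of the tracer arm; the point is on its axis, 3 above its tip, level with the template's lower half. It moves only level, clear of the table top. Friction on the brass about 0.15. It wants a light finger pressure of 3 to 10 N; 13 N or more springs the arm. It starts in front of the template, about 20 mm or more clear of it.
- tracer_pin: The same tracer pin as a part; its origin is on the pin's axis at the height of the bench top, so use pin for its place.
- knob_grip (a point): Centre of the black tracer knob, upright cylinder, 30 mm diameter, 42 high, straight above the pin on the tracer arm (18 wide, its top face 28 mm below this point); free all round and above. It turns freely about its upright axis and sits on a rubber bush that gives 1 mm sideways for each 3 N (at most 8 mm), so under load the pin lags behind the knob.
- screwdriver: Bystander: wooden-handled screwdriver, 160 long, lying in front of the machine (mm); origin under its middle.
- spare_template: Bystander: spare brass template 6 thick, about 100 x 90, lying to the right of the machine (mm); origin under its middle.
- oil_bottle: Bystander: small amber oil bottle, 48 across, 120 high, standing to the right of the machine (mm); origin under its middle.
- brush: Bystander: bench brush 170 long, lying far to the right of the machine (mm); origin under its middle.
- tea_glass: Bystander: tea glass, 60 across, 75 high, standing in front of the machine's left end (mm); origin under its middle.
- pot_lid: Bystander: copper pot lid, 120 across, 35 high with its bow handle, lying in front of the machine (mm); origin under its middle.
- spanner: Bystander: steel spanner 140 long, 6 thick, lying on the bed behind the copy table (mm); origin under its middle.

How it is judged:
On the way, in this order (a step that is already met when the one before it is completed fails the run):
1. the pin rests against the left shoulder of the template (contact force between tracer_pin and copy_table above 0.5 N and y of pin in the frame of copy_table above 0.056 m), for 0.1 s.
2. still in contact, the pin is in the left hollow (contact force between tracer_pin and copy_table above 0.5 N and y of pin in the frame of copy_table between 0.025 and 0.045 m), for 0.05 s.
3. still in contact, the pin is on the tongue (contact force between tracer_pin and copy_table above 0.5 N and y of pin in the frame of copy_table between -0.012 and 0.012 m), for 0.05 s.
4. still in contact, the pin is in the right hollow (contact force between tracer_pin and copy_table above 0.5 N and y of pin in the frame of copy_table between -0.045 and -0.025 m), for 0.05 s.
5. still in contact, the pin is on the right shoulder (contact force between tracer_pin and copy_table above 0.5 N and y of pin in the frame of copy_table below -0.06 m), for 0.1 s.
At the end, for the whole second after the job is handed in: the pin has been drawn off the template: its axis is at least 76 mm (and under 200 mm) in front of the copy table's centre line, it touches nothing and is at rest (under 5 mm/s) (x of pin in the frame of copy_table between -0.2 and -0.076 m and contact force between tracer_pin and anything else below 0.1 N and linear speed of tracer_pin below 0.005 m/s).
It fails at once if the pin presses on the template with more than 15 N (contact force between tracer_pin and copy_table above 15 N).
It fails at once if between the shoulders the pin leaves the edge (no contact while it is within 50 mm left or right of the copy table's centre and less than 66 mm in front of it) (y of pin in the frame of copy_table between -0.05 and 0.05 m and x of pin in the frame of copy_table above -0.066 m and contact force between tracer_pin and copy_table below 0.02 N).
It fails at once if the hand touches the pin itself (contact force between tracer_pin and the arm above 0.5 N or contact force between tracer_pin and the fingers above 0.5 N).
It fails at once if another thing on the bench is moved by more than 25 mm (distance of any of screwdriver, spare_template, oil_bottle, brush, tea_glass, pot_lid, spanner from where it was at the start of the episode above 0.025 m).
It also fails if it takes over 54 s, if anything falls off the work surface, if the arm or the gripper's body presses on something with over 40 N, if the wrist force passes 120 N, or if a joint passes its speed limit or range.

## Working session

There is one attempt and no reset: what is moved stays moved. The work goes in short steps, Python scripts to look and compute and a tool call to move; the robot and the scene stay as the last step left them, time stands still between calls to the robot, and variables do not carry over. Pictures are saved under pics/ and viewed, on a budget of 10 in all, crops included, one or two more only if the job needs it, and the job is handed in when it is done.

Besides the shell and the picture viewer there is one more tool, called after "Call:" as name(argument=value, ...) on one line, values as JSON. carry_out: Moves the arm, as the interface text tells. Its arguments: {"type":"object","properties":{"commands":{"type":"array"},"force":{"type":"number"}},"required":["commands"]}

```bash
ls; mkdir -p pics
python3 - <<'E'
from rig import robot
import cv2
o=robot.get_obs(); print({k:(o[k]) for k in o})
for n in("scene","top"):
    cv2.imwrite(f"pics/{n}0.png",robot.camera(n)[:,:,::-1]); print(n,robot.camera_model(n))
E
```

```text
pics
{'time': 0.0, 'q': array([-1.33450060e+00,  5.28449402e-01,  1.43390367e+00,  2.60270839e-06,
        1.18139123e+00, -1.78511083e-01]), 'joint_velocities': array([-0.00051709, -0.00019008, -0.00063383,  0.00056472, -0.00076854,
        0.00033092]), 'joint_torque': array([ 1.36180770e-03, -4.40034699e+01, -1.76591152e+01,  6.33395906e-02,
        5.82154433e-02, -1.63221152e-04]), 'position': array([ 0.25173037, -0.57126378,  0.2215815 ]), 'tool_rot': array([-0.69193125, -0.14636718,  0.6919735 , -0.14484633]), 'ft_force': array([-0.18876134,  0.34227177, -0.21539135]), 'moment': array([-0.04606738, -0.02942744, -0.05665267]), 'grip_width': 0.08673937432737208}
scene {'fx': 455.1029151736742, 'fy': 455.1029151736742, 'cx': 253.34985102311023, 'cy': 191.52760722637325, 'R': array([[ 0.21357945,  0.97692455, -0.00149595],
       [ 0.67965073, -0.14968779, -0.71810058],
       [-0.70175402,  0.1523548 , -0.69593772]]), 't': array([-0.11134008, -0.33120468,  1.61342072])}
top {'fx': 368.55787386642936, 'fy': 368.55787386642936, 'cx': 254.0218640869052, 'cy': 192.95806899542666, 'R': array([[ 0.00356175, -0.99988259,  0.01490378],
       [-0.98797428, -0.00582237, -0.15450867],
       [ 0.1545773 , -0.01417423, -0.98787902]]), 't': array([-0.02747772,  0.61923777,  0.92917628])}
```

View pics/scene0.png

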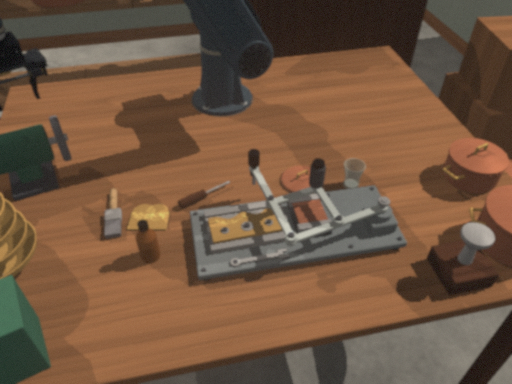

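View pics/top0.png

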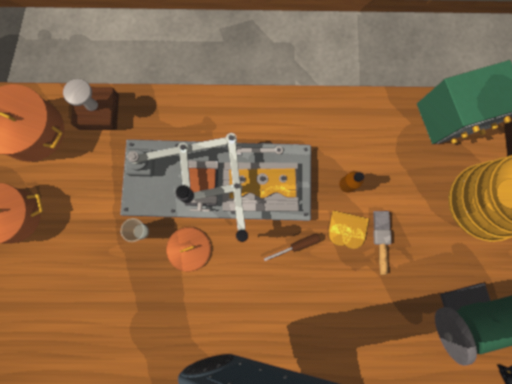

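The scene view shows the engraver with the tracer knob at about (253,158). In the top view the knob is at about (242,235) and the template spans about (245–297,168–197). I'll enlarge both.

Run:
```python
import cv2,numpy as np
t=cv2.imread("pics/top0.png")[125:275,115:335]; s=cv2.imread("pics/scene0.png")[140:290,180:410]
cv2.imwrite("pics/topc.png",cv2.resize(t,None,fx=3.6,fy=3.6,interpolation=cv2.INTER_CUBIC))
cv2.imwrite("pics/scenec.png",cv2.resize(s,None,fx=3.4,fy=3.4,interpolation=cv2.INTER_CUBIC))
```

```text
(no output)
```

View pics/topc.png

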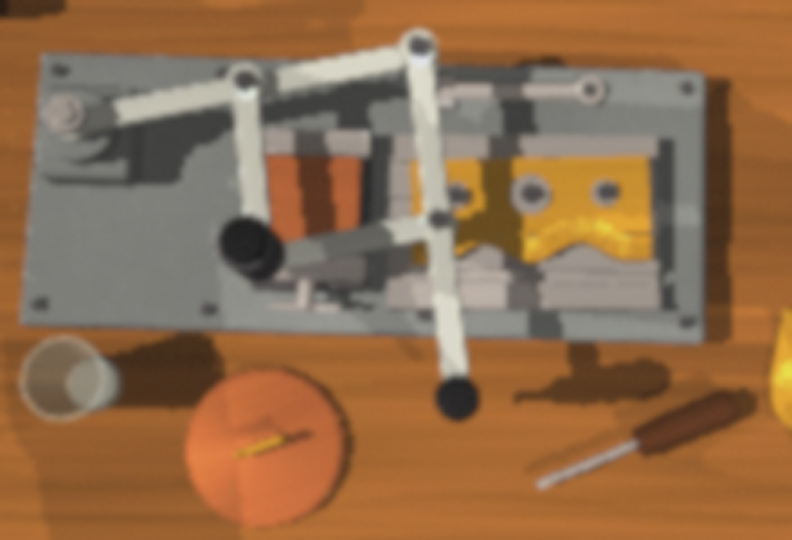

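View pics/scenec.png

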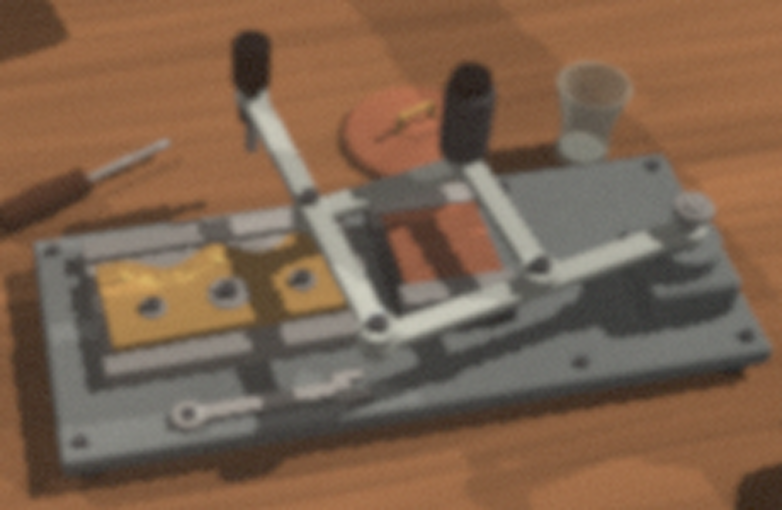

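The top crop shows the knob at (457,398), the light table at about x 387–662, y 135–308, and the gold template at about x 412–655, y 155–262. The link bar hides the template's left part. The scene crop shows the knob at (252,62), with the pin visible below it. Next I'll measure.

```bash
cat > h.py <<'E'
import numpy as np,cv2
from rig import robot
M={n:robot.camera_model(n) for n in("scene","top")}
def ray(n,u,v):
    m=M[n]; d=np.array([(u-m["cx"])/m["fx"],(v-m["cy"])/m["fy"],1.]); return -m["R"].T@m["t"],m["R"].T@d
def plane(n,u,v,z):
    c,d=ray(n,u,v); return (c+d*(z-c[2])/d[2])
def tri(a,b):
    (c1,d1),(c2,d2)=ray("scene",*a),ray("top",*b)
    s=np.linalg.lstsq(np.c_[d1,-d2],c2-c1,rcond=None)[0]; p,q=c1+s[0]*d1,c2+s[1]*d2
    return (p+q)/2,np.linalg.norm(p-q)
def blob(mask,seed,box):
    x0,y0,x1,y1=box; m=np.zeros_like(mask); m[y0:y1,x0:x1]=mask[y0:y1,x0:x1]
    n,l,st,c=cv2.connectedComponentsWithStats(m.astype(np.uint8)); k=l[seed[1],seed[0]]; return l==k,c[k],st[k]
E
python3 - <<'E'
from h import *
S=cv2.imread("pics/scene0.png");T=cv2.imread("pics/top0.png")
_,cs,ss=blob(S.max(2)<60,(254,156),(240,145,266,172)); _,ct,st=blob(T.max(2)<60,(242,236),(230,225,256,246))
print("knob",cs,ss,ct,st,tri(cs,ct))
# bed corners: front-right, back-right, front-left, back-left (top view), z=.03
for u,v in[(703,342),(704,74),(22,325),(42,53)]: print("bed",plane("top",115+u/3.6,125+v/3.6,.03).round(4))
print("table: BR,FR,FL,BL")
for u,v in[(660,135),(660,308),(387,305),(392,133)]: print(plane("top",115+u/3.6,125+v/3.6,.045).round(4))
H=cv2.cvtColor(T,cv2.COLOR_BGR2HSV)
g=(H[...,0]>14)&(H[...,0]<32)&(H[...,1]>150)
g[:165]=0;g[202:]=0;g[:,:225]=0;g[:,300:]=0
for c in range(228,300,2):
    r=np.where(g[:,c])[0]
    if len(r)>6: print(c,r.min(),r.max(),plane("top",c,r.min()-.5,.054)[:2].round(4),plane("top",c,r.max()+.5,.054)[:2].round(4))
E
```

```text
knob [253.40310078 158.36434109] [249 150   9  18 129] [241.61728395 235.20987654] [237 231  10  10  81] (array([0.50415491, 0.00494693, 0.13342372]), np.float64(0.0016683222615483956))
bed [ 0.5498 -0.1757  0.03  ]
bed [ 0.7558 -0.1807  0.03  ]
bed [0.56   0.3289 0.03  ]
bed [0.7684 0.326  0.03  ]
table: BR,FR,FL,BL
[ 0.7039 -0.144   0.045 ]
[ 0.5734 -0.1421  0.045 ]
[0.5746 0.0584 0.045 ]
[0.704  0.0569 0.045 ]
230 174 196 [0.6704 0.0395] [0.6087 0.0387]
242 170 194 [0.6815 0.0078] [0.6142 0.0072]
244 170 194 [0.6815 0.0024] [0.6142 0.0019]
246 170 193 [ 0.6816 -0.0029] [ 0.6169 -0.0033]
248 170 191 [ 0.6816 -0.0082] [ 0.6223 -0.0086]
250 170 191 [ 0.6816 -0.0135] [ 0.6223 -0.0138]
252 170 191 [ 0.6817 -0.0189] [ 0.6223 -0.0191]
254 170 192 [ 0.6817 -0.0242] [ 0.6197 -0.0244]
256 170 194 [ 0.6817 -0.0295] [ 0.6144 -0.0297]
258 169 195 [ 0.6845 -0.0348] [ 0.6118 -0.035 ]
260 169 196 [ 0.6845 -0.0402] [ 0.6091 -0.0403]
262 169 197 [ 0.6846 -0.0455] [ 0.6065 -0.0455]
264 169 196 [ 0.6846 -0.0508] [ 0.6092 -0.0508]
266 169 196 [ 0.6847 -0.0562] [ 0.6092 -0.0561]
268 169 194 [ 0.6847 -0.0615] [ 0.6146 -0.0613]
270 169 193 [ 0.6847 -0.0668] [ 0.6173 -0.0666]
272 169 192 [ 0.6848 -0.0722] [ 0.62   -0.0719]
274 169 192 [ 0.6848 -0.0775] [ 0.62   -0.0772]
276 169 191 [ 0.6848 -0.0829] [ 0.6227 -0.0825]
278 169 192 [ 0.6849 -0.0882] [ 0.6201 -0.0878]
280 169 192 [ 0.6849 -0.0935] [ 0.6201 -0.0931]
282 169 193 [ 0.6849 -0.0989] [ 0.6175 -0.0983]
284 169 195 [ 0.685  -0.1042] [ 0.6122 -0.1036]
286 169 195 [ 0.685  -0.1096] [ 0.6122 -0.1088]
288 169 196 [ 0.6851 -0.1149] [ 0.6096 -0.1141]
290 169 196 [ 0.6851 -0.1202] [ 0.6096 -0.1194]
292 169 196 [ 0.6851 -0.1256] [ 0.6096 -0.1247]
294 169 196 [ 0.6852 -0.1309] [ 0.6096 -0.1299]
```

```bash
cat >> h.py <<'E'
from scipy.spatial.transform import Rotation as Rn
def st():
    o=robot.get_obs(); A=Rn.from_quat(o["tool_rot"]).as_matrix(); return o,A
def go(p):
    o,A=st(); return A.T@(np.array(p)-o["position"])*1000
E
python3 - <<'E'
from h import *
o,A=st(); print(A.round(3)); print("yaw of jaw",np.degrees(np.arctan2(A[1,1],A[0,1]))); print(go([.504,.005,.2]))
E
```

```text
[[-0.     0.403 -0.915]
 [ 0.002 -0.915 -0.403]
 [-1.    -0.002 -0.   ]]
yaw of jaw -66.23394620855927
[  22.64968596 -425.7718244  -463.12194571]
```

Call:
carry_out(commands=[[[1, 0, 0, 0, -7], [1, 0, 0, 0, -7], [1, 0, 0, 0, -7], [1, 0, 0, 0, -7], [1, 0, 0, 0, -7], [1, 0, 0, 0, -7], [1, 0, 0, 0, -7], [1, 0, 0, 0, -7]]], force=40)

```text
time: 0.77
position: [0.251, -0.5679, 0.2168]
tool_rot: [0.539, 0.464, -0.535, 0.456]
ft_force: [-0.0, -0.0, 1.2]
grip_width: 0.0869
```

Run:
```python
from h import *
o,A=st(); print(A.round(3)); print("yaw of jaw",np.degrees(np.arctan2(A[1,1],A[0,1]))); print(go([.504,.005,.2]))
```

```text
[[-0.003  0.988 -0.153]
 [ 0.012 -0.153 -0.988]
 [-1.    -0.005 -0.012]]
yaw of jaw -8.803925935208413
[  22.98379636  162.44864781 -604.62782075]
```

Call:
carry_out(commands=[[[1, 0, 0, 0, -4.4], [1, 0, 0, 0, -4.4], [1, 0, 16, -38, 0], [1, 0, 16, -38, 0], [1, 0, 16, -38, 0], [1, 0, 16, -38, 0], [1, 0, 16, -38, 0], [1, 0, 16, -38, 0]]])

```text
time: 1.43
position: [0.3424, -0.3413, 0.2141]
tool_rot: [0.502, 0.503, -0.499, 0.496]
ft_force: [1.4, 0.1, 0.1]
grip_width: 0.087
```

Run:
```python
from h import *
o,A=st(); print(A.round(3)); print("yaw of jaw",np.degrees(np.arctan2(A[1,1],A[0,1]))); print(go([.504,.005,.2]),o["joint_velocities"].round(3))
```

```text
[[-0.004  1.    -0.001]
 [ 0.01  -0.001 -1.   ]
 [-1.    -0.004 -0.01 ]]
yaw of jaw -0.038462978871735144
[  16.9779028   161.41651125 -346.27495012] [ 0.82  -0.272  0.477  0.02  -0.212  0.813]
```

Call:
carry_out(commands=[[[1, 0, 19, -40, 0], [1, 0, 19, -40, 0], [1, 0, 19, -40, 0], [1, 0, 19, -40, 0], [1, 0, 19, -40, 0], [1, 0, 19, -40, 0], [1, 0, 19, -40, 0], [1, 0, 10, -20, 0]]])

```text
time: 2.1
position: [0.4745, -0.0525, 0.2157]
tool_rot: [0.503, 0.505, -0.499, 0.494]
ft_force: [0.3, -0.3, 0.6]
grip_width: 0.0872
```

Run:
```python
from h import *
o,A=st(); print(A.round(3)); print(go([.504,.005,.119]),o["joint_velocities"].round(3))
cv2.imwrite("pics/s1.png",robot.camera("scene")[:,:,::-1]);cv2.imwrite("pics/t1.png",robot.camera("top")[:,:,::-1])
a=cv2.imread("pics/s1.png")[60:290,150:420];b=cv2.imread("pics/t1.png")[130:360,120:330]
f=2.2;cv2.imwrite("pics/c1.png",cv2.resize(np.hstack([a,b])[:, :],None,fx=1.66,fy=1.66,interpolation=cv2.INTER_CUBIC))
```

```text
[[-0.007  1.    -0.003]
 [ 0.015 -0.002 -1.   ]
 [-1.    -0.007 -0.015]]
[ 97.2853379   30.00625156 -56.11279674] [ 0.59   0.114 -0.197 -0.029  0.079  0.579]
```

View pics/c1.png

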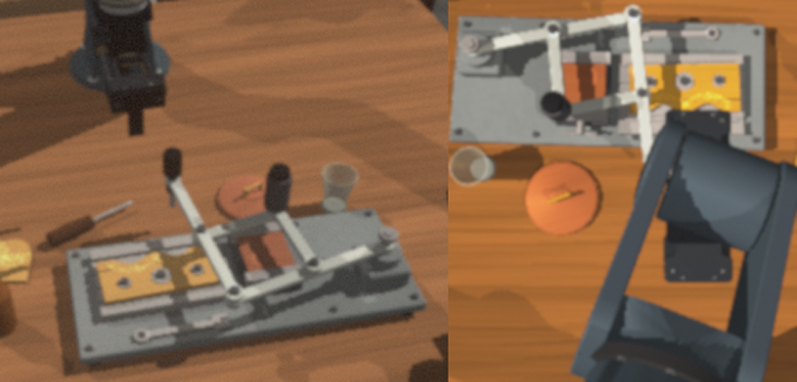

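The view shows the hand still to the right of the knob (knob at (173,160) in the left half of the picture), with nothing disturbed. I'll go above the knob.

Call:
carry_out(commands=[[[1, 0, 13, -24, 0], [1, 0, 12, -22, 0], [1, 0, 2, -4, 0], [1, 0, 0, 0, 0], [1, 0, 0, 0, 0]]])

```text
time: 2.62
position: [0.5009, -0.0032, 0.2147]
tool_rot: [0.5, 0.506, -0.499, 0.495]
ft_force: [-0.7, 0.0, -0.3]
grip_width: 0.087
```

Run:
```python
from h import *
o,A=st(); print(A.round(3)); print(go([.504,.005,.119]),o["joint_velocities"].round(3))
```

```text
[[-0.011  1.     0.002]
 [ 0.012  0.002 -1.   ]
 [-1.    -0.011 -0.012]]
[95.73615999  4.18556406 -7.0618156 ] [-0.01   0.003  0.009 -0.012  0.001 -0.009]
```

Call:
carry_out(commands=[[[1, 10, 2, -4, 0], [1, 20, 1, -3, 0], [1, 22, 0, 0, 0], [1, 22, 0, 0, 0], [1, 15, 0, 0, 0], [1, 4, 0, 0, 0], [1, 0, 0, 0, 0], [1, 0, 0, 0, 0]]])

```text
time: 3.28
position: [0.5003, -0.0029, 0.1158]
tool_rot: [0.502, 0.503, -0.503, 0.492]
ft_force: [-0.8, -1.1, -0.2]
grip_width: 0.0868
```

Run:
```python
from h import *
o,A=st(); print(A.round(3)); print(go([.504,.005,.119]),o["joint_velocities"].round(3))
S=robot.camera("scene")[:,:,::-1]; cv2.imwrite("pics/s2.png",cv2.resize(S[90:240,170:360],None,fx=4,fy=4,interpolation=cv2.INTER_CUBIC))
```

```text
[[-0.012  1.    -0.009]
 [ 0.01  -0.009 -1.   ]
 [-1.    -0.013 -0.01 ]]
[-3.19465881  3.62929555 -7.92689583] [-0.015  0.005  0.007 -0.    -0.004  0.   ]
```

View pics/s2.png

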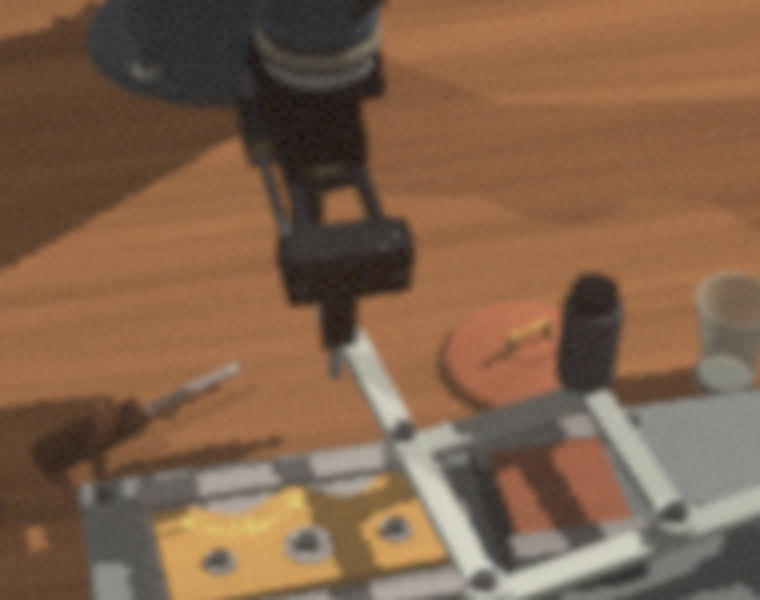

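The hand is over the knob with the pin at (335,360), but the TCP still reads 8 mm too far right. I'll centre it, then close.

Call:
carry_out(commands=[[[1, -1, 1, -3, 0], [1, -1, 1, -3, 0], [1, -1, 1, -3, 0], [1, 0, 0, 0, 0]]])

```text
time: 3.67
position: [0.506, 0.0059, 0.1224]
tool_rot: [0.503, 0.501, -0.502, 0.494]
ft_force: [0.2, -1.6, 0.9]
grip_width: 0.0874
```

Run:
```python
from h import *
o,A=st(); print(go([.504,.005,.119]),o["ft_force"],o["joint_velocities"].round(3))
```

```text
[ 3.36369402 -2.0096843   0.93292998] [ 0.19370739 -1.57077133  0.90132988] [ 0.    -0.014 -0.006 -0.005  0.001 -0.001]
```

Call:
carry_out(commands=[[[0.3, 1, 0, 0, 0], [0, 1, 0, 0, 0], [0, 0, 0, 0, 0], [0, 0, 0, 0, 0], [0, 0, 0, 0, 0], [0, 0, 0, 0, 0]]], force=40)

```text
time: 4.17
position: [0.5069, 0.0066, 0.1216]
tool_rot: [0.504, 0.5, -0.501, 0.495]
ft_force: [-0.6, -0.6, 0.4]
grip_width: 0.0546
```

Run:
```python
from h import *
o,A=st(); print(A.round(3),o["position"].round(4),o["ft_force"],o["moment"].round(2),o["grip_width"],o["joint_velocities"].round(3))
```

```text
[[-0.002  1.    -0.009]
 [ 0.008 -0.009 -1.   ]
 [-1.    -0.002 -0.008]] [0.5069 0.0066 0.1216] [-0.6282345 -0.5911673  0.3716458] [-0.06 -0.06  0.03] 0.05463081255457265 [-0.     0.002  0.001 -0.     0.001 -0.   ]
```

Call:
carry_out(commands=[[[0, 0, 0, 0, 0], [0, 0, 0, 0, 0], [0, 0, 0, 0, 0], [0, 0, 0, 0, 0], [0, 0, 0, 0, 0], [0, 0, 0, 0, 0]]])

```text
time: 4.67
position: [0.5068, 0.0064, 0.1213]
tool_rot: [0.504, 0.5, -0.501, 0.495]
ft_force: [-0.0, -0.0, 0.4]
grip_width: 0.0288
```

Run:
```python
from h import *
o,A=st(); print(A.round(3),o["position"].round(4),o["ft_force"],o["moment"].round(2),o["grip_width"],o["joint_velocities"].round(3))
```

```text
[[-0.003  1.    -0.009]
 [ 0.008 -0.009 -1.   ]
 [-1.    -0.003 -0.008]] [0.5068 0.0064 0.1213] [-0.02715898 -0.00209264  0.43932322] [ 0.03 -0.06  0.02] 0.02879047941586194 [ 0.001 -0.001 -0.     0.001 -0.001 -0.   ]
```

Call:
carry_out(commands=[[[0, 0, 5, -5, 0], [0, 0, 8, -7, 0], [0, 0, 10, -6, 0], [0, 0, 10, -5, 0], [0, 0, 10, -3, 0], [0, 0, 10, 0, 0], [0, 0, 8, 0, 0], [0, 0, 3, 0, 0]]])

```text
time: 5.33
position: [0.5762, 0.0368, 0.1213]
tool_rot: [0.503, 0.501, -0.501, 0.495]
ft_force: [-0.5, 0.6, 0.1]
grip_width: 0.0288
```

Run:
```python
from h import *
o,A=st(); print(A.round(3),o["position"].round(4),o["ft_force"],o["joint_velocities"].round(3))
```

```text
[[-0.003  1.    -0.008]
 [ 0.008 -0.008 -1.   ]
 [-1.    -0.003 -0.008]] [0.5762 0.0368 0.1213] [-0.50056179  0.56703877  0.09685634] [ 0.023  0.046 -0.101 -0.002  0.072  0.015]
```

Call:
carry_out(commands=[[[0, 0, 4, 1, 0], [0, 0, 4, 1, 0], [0, 0, 4, 1, 0], [0, 0, 4, 0, 0], [0, 0, 2, 0, 0], [0, 0, 1, 0, 0]]])

```text
time: 5.83
position: [0.5974, 0.0338, 0.1213]
tool_rot: [0.503, 0.501, -0.501, 0.495]
ft_force: [-0.3, -0.6, 1.3]
grip_width: 0.0292
```

Call:
carry_out(commands=[[[0, 0, 1.5, 0, 0], [0, 0, 1.5, 0, 0]]])

```text
time: 6.0
position: [0.6002, 0.0336, 0.1213]
tool_rot: [0.503, 0.501, -0.501, 0.495]
ft_force: [0.1, -0.2, 0.9]
grip_width: 0.0292
```

Call:
carry_out(commands=[[[0, 0, 1.5, 0, 0]]])

```text
time: 6.08
position: [0.6014, 0.0335, 0.1213]
tool_rot: [0.503, 0.501, -0.501, 0.494]
ft_force: [-1.3, 0.2, 2.2]
grip_width: 0.0291
```

Call:
carry_out(commands=[[[0, 0, 1, 0, 0]]])

```text
time: 6.17
position: [0.6016, 0.0336, 0.1213]
tool_rot: [0.503, 0.502, -0.502, 0.494]
ft_force: [-2.3, -0.0, 2.2]
grip_width: 0.0287
```

Call:
carry_out(commands=[[[0, 0, 1, 0, 0]]])

```text
time: 6.25
position: [0.6017, 0.0336, 0.1213]
tool_rot: [-0.502, -0.502, 0.502, -0.493]
ft_force: [-2.5, -1.0, 3.4]
grip_width: 0.0287
```

Call:
carry_out(commands=[[[0, 0, 0.5, 0, 0]]])

```text
time: 6.33
position: [0.6016, 0.0337, 0.1213]
tool_rot: [0.502, 0.503, -0.503, 0.493]
ft_force: [-1.9, 0.0, 3.3]
grip_width: 0.0291
```

Call:
carry_out(commands=[[[0, 0, 2, 0, 0], [0, 0, 2, 0, 0]]])

```text
time: 6.5
position: [0.603, 0.0338, 0.1212]
tool_rot: [0.5, 0.504, -0.504, 0.492]
ft_force: [-6.3, -1.0, 6.1]
grip_width: 0.0291
```

Run:
```python
from h import *
o,A=st(); print(A.round(4),(o["position"]*1000).round(2),o["ft_force"].round(2),o["moment"].round(2),o["joint_velocities"].round(3))
```

```text
[[-0.0163  0.9998 -0.0083]
 [ 0.0087 -0.0081 -0.9999]
 [-0.9998 -0.0163 -0.0086]] [603.02  33.75 121.15] [-6.27 -0.96  6.09] [-0.16  0.74 -0.02] [ 0.005  0.022 -0.049 -0.007  0.068  0.007]
```

Call:
carry_out(commands=[[[0, -0.5, 1.5, 1, 0], [0, -0.5, 1.5, 2, 0], [0, -0.5, 1.5, 2, 0]]])

```text
time: 6.75
position: [0.6026, 0.0315, 0.1213]
tool_rot: [0.499, 0.508, -0.506, 0.487]
ft_force: [-4.5, 3.0, 3.2]
grip_width: 0.0292
```

```bash
cat >> h.py <<'E'
def xp(y): # pin-centre x (mm, template frame) at y mm
    s=np.linspace(-88,88,3521); d=np.where(abs(s)<70,35+7*np.cos(2*np.pi*s/70),42); g=np.gradient(-d,s)
    n=np.hypot(1,g); return np.interp(y,s+5*g/n,-d-5/n)
def rep(yc=-44.,dy=2.):
    o,A=st(); p=o["position"]*1000; print("A x-axis",A[:,0].round(4),"jaw",A[:,1].round(4),"p",p.round(2),"F",o["ft_force"].round(1),"vel",o["joint_velocities"].round(3))
    y=p[1]-yc-dy*np.arange(9); print("tmpl y",y[0].round(1),"pin x excess",(p[0]-xp(y[0])).round(2),"ff",np.diff(xp(y)).round(2))
E
python3 -c "
from h import *
rep()"
```

```text
A x-axis [-0.0278  0.0139 -0.9995] jaw [ 0.9996 -0.0085 -0.0279] p [602.56  31.53 121.28] F [-4.5  3.   3.2] vel [-0.025  0.013 -0.032  0.023  0.06  -0.035]
tmpl y 75.5 pin x excess 649.56 ff [0.   0.   0.   0.13 0.3  0.47 0.64 0.79]
```

Call:
carry_out(commands=[[[0, -0.4, 1.5, 3.5, 0], [0, -0.4, 1.6, 4, 0], [0, -0.4, 2.2, 4, 0], [0, -0.4, 2.9, 4, 0]]])

```text
time: 7.08
position: [0.604, 0.0228, 0.1212]
tool_rot: [0.498, 0.515, -0.506, 0.48]
ft_force: [-7.4, 5.8, 5.6]
grip_width: 0.0286
```

```bash
python3 -c "
from h import *
rep(-45,4)"
```

```text
A x-axis [-0.0426  0.0259 -0.9988] jaw [ 0.999  -0.0091 -0.0428] p [604.02  22.79 121.18] F [-7.4  5.8  5.6] vel [-0.054  0.031 -0.067  0.034  0.106 -0.068]
tmpl y 67.8 pin x excess 650.91 ff [0.73 1.39 1.96 2.36 2.5  2.32 1.77 0.83]
```

Call:
carry_out(commands=[[[0, -0.6, 1.2, 4, 0], [0, -0.6, 1.8, 4, 0]]])

```text
time: 7.25
position: [0.6041, 0.0175, 0.1214]
tool_rot: [0.497, 0.517, -0.507, 0.478]
ft_force: [-3.9, 0.8, 1.3]
grip_width: 0.0291
```

```bash
python3 -c "
from h import *
rep(-46,4);print(st()[0]['moment'])"
```

```text
A x-axis [-0.0489  0.0304 -0.9983] jaw [ 0.9988 -0.0085 -0.0492] p [604.06  17.52 121.37] F [-3.9  0.8  1.3] vel [-0.063  0.018 -0.048  0.01   0.059 -0.07 ]
tmpl y 63.5 pin x excess 650.14 ff [ 1.43  1.99  2.37  2.5   2.3   1.72  0.76 -0.45]
[-0.00931657 -0.04154269 -0.0369698 ]
```

Call:
carry_out(commands=[[[0, -0.4, 3.2, 4, 0], [0, -0.4, 3.5, 4, 0], [0, -0.4, 3.5, 4, 0]]])

```text
time: 7.5
position: [0.6101, 0.0073, 0.1212]
tool_rot: [0.495, 0.52, -0.508, 0.475]
ft_force: [-5.1, 0.8, 3.6]
grip_width: 0.0292
```

```bash
python3 -c "
from h import *
rep(-43,4)"
```

```text
A x-axis [-0.0575  0.0331 -0.9978] jaw [ 0.9983 -0.0067 -0.0578] p [610.14   7.34 121.23] F [-5.1  0.8  3.6] vel [-0.062  0.042 -0.101 -0.008  0.081 -0.062]
tmpl y 50.3 pin x excess 649.69 ff [ 2.48  2.17  1.48  0.41 -0.8  -1.75 -2.31 -2.5 ]
```

Call:
carry_out(commands=[[[0, -0.6, 3.5, 4, 0], [0, -0.6, 3.3, 4, 0], [0, -0.6, 2.8, 4, 0], [0, -0.6, 2.1, 4, 0]]])

```text
time: 7.83
position: [0.6177, -0.0073, 0.1213]
tool_rot: [0.493, 0.524, -0.509, 0.473]
ft_force: [-6.6, 1.2, 1.2]
grip_width: 0.0293
```

```bash
python3 -c "
from h import *
rep(-43,4)"
```

```text
A x-axis [-0.0667  0.0356 -0.9971] jaw [ 0.9977 -0.005  -0.0669] p [617.72  -7.28 121.28] F [-6.6  1.2  1.2] vel [-0.062  0.029 -0.056  0.002  0.066 -0.067]
tmpl y 35.7 pin x excess 650.74 ff [-0.39 -1.46 -2.16 -2.47 -2.44 -2.13 -1.62 -0.99]
```

Call:
carry_out(commands=[[[0, -0.6, 1.1, 4, 0], [0, -0.6, 0.3, 4, 0], [0, -0.6, -0.3, 4, 0]]])

```text
time: 8.08
position: [0.617, -0.0155, 0.1213]
tool_rot: [0.494, 0.526, -0.508, 0.469]
ft_force: [-3.5, 4.8, 2.4]
grip_width: 0.0289
```

```bash
python3 -c "
from h import *
rep(-43,4)"
```

```text
A x-axis [-0.0704  0.0432 -0.9966] jaw [ 0.9975 -0.0056 -0.0707] p [616.99 -15.46 121.33] F [-3.5  4.8  2.4] vel [-0.065 -0.007  0.012  0.035  0.015 -0.077]
tmpl y 27.5 pin x excess 651.96 ff [-2.18 -2.48 -2.43 -2.11 -1.59 -0.96 -0.27  0.43]
```

Call:
carry_out(commands=[[[0, -0.6, -0.2, 4.5, 0], [0, -0.6, -0.4, 4.5, 0], [0, -0.6, -0.5, 4.5, 0]]])

```text
time: 8.33
position: [0.6146, -0.0217, 0.1214]
tool_rot: [0.498, 0.529, -0.506, 0.465]
ft_force: [-3.2, 6.7, 1.0]
grip_width: 0.029
```

```bash
python3 -c "
from h import *
rep(-43,4)"
```

```text
A x-axis [-0.0718  0.0567 -0.9958] jaw [ 0.9974 -0.0071 -0.0723] p [614.65 -21.74 121.37] F [-3.2  6.7  1. ] vel [-0.066 -0.005  0.021  0.056  0.015 -0.086]
tmpl y 21.3 pin x excess 653.19 ff [-2.49 -2.28 -1.84 -1.24 -0.57  0.13  0.82  1.47]
```

Call:
carry_out(commands=[[[0, -0.6, -0.3, 5, 0], [0, -0.6, -0.3, 5, 0], [0, -0.6, -0.3, 5, 0]]])

```text
time: 8.58
position: [0.6119, -0.027, 0.1213]
tool_rot: [0.502, 0.534, -0.502, 0.459]
ft_force: [-4.0, 8.2, 2.3]
grip_width: 0.0291
```

```bash
python3 -c "
from h import *
rep(-44,4)"
```

```text
A x-axis [-0.0747  0.0743 -0.9944] jaw [ 0.9971 -0.0084 -0.0756] p [611.86 -27.03 121.32] F [-4.   8.2  2.3] vel [-0.068 -0.003  0.012  0.069  0.025 -0.094]
tmpl y 17.0 pin x excess 653.07 ff [-2.26 -1.8  -1.2  -0.52  0.18  0.87  1.52  2.06]
```

Call:
carry_out(commands=[[[0, -0.6, -0.5, 4.5, 0], [0, -0.6, -0.5, 4.5, 0], [0, -0.6, -0.4, 4.5, 0]]])

```text
time: 8.83
position: [0.609, -0.031, 0.1214]
tool_rot: [0.506, 0.538, -0.499, 0.454]
ft_force: [-3.3, 7.7, 1.5]
grip_width: 0.0295
```

```bash
python3 -c "
from h import *
rep(-44,4)"
```

```text
A x-axis [-0.0767  0.0911 -0.9929] jaw [ 0.9969 -0.0092 -0.0779] p [609.01 -30.98 121.4 ] F [-3.3  7.7  1.5] vel [-0.058 -0.002  0.014  0.063  0.02  -0.087]
tmpl y 13.0 pin x excess 652.45 ff [-1.8  -1.2  -0.53  0.17  0.86  1.51  2.05  2.4 ]
```

Call:
carry_out(commands=[[[0, -0.6, -0.7, 5, 0], [0, -0.6, -0.7, 5, 0], [0, -0.6, -0.6, 5, 0]]])

```text
time: 9.08
position: [0.6057, -0.0375, 0.1214]
tool_rot: [0.509, 0.542, -0.496, 0.45]
ft_force: [-3.8, 5.3, 2.7]
grip_width: 0.0293
```

```bash
python3 -c "
from h import *
rep(-45,4); print(st()[0]['moment'])"
```

```text
A x-axis [-0.0785  0.1054 -0.9913] jaw [ 0.9968 -0.0088 -0.0799] p [605.72 -37.51 121.43] F [-3.8  5.3  2.7] vel [-0.073 -0.003  0.015  0.044  0.016 -0.097]
tmpl y 7.5 pin x excess 651.5 ff [-0.95 -0.26  0.44  1.12  1.73  2.21  2.47  2.44]
[ 0.65881655 -0.34084749  0.00232951]
```

Call:
carry_out(commands=[[[0, -0.6, 0.0, 4, 0], [0, -0.6, 0.3, 4, 0], [0, -0.6, 0.8, 4, 0]]])

```text
time: 9.33
position: [0.6047, -0.0433, 0.1214]
tool_rot: [0.51, 0.545, -0.494, 0.446]
ft_force: [-5.2, 4.4, 3.1]
grip_width: 0.0295
```

```bash
python3 -c "
from h import *
rep(-46,4)"
```

```text
A x-axis [-0.0824  0.1161 -0.9898] jaw [ 0.9964 -0.0079 -0.0839] p [604.65 -43.31 121.43] F [-5.2  4.4  3.1] vel [-0.054  0.014 -0.029  0.028  0.049 -0.068]
tmpl y 2.7 pin x excess 651.49 ff [-0.12  0.58  1.25  1.84  2.29  2.49  2.39  1.93]
```

Call:
carry_out(commands=[[[0, -0.6, 0.9, 4, 0], [0, -0.6, 1.2, 4, 0], [0, -0.6, 1.5, 4, 0]]])

```text
time: 9.58
position: [0.6056, -0.051, 0.1214]
tool_rot: [0.51, 0.549, -0.493, 0.443]
ft_force: [-5.1, 2.6, 4.0]
grip_width: 0.0295
```

```bash
python3 -c "
from h import *
rep(-46,4)"
```

```text
A x-axis [-0.0879  0.1231 -0.9885] jaw [ 0.996  -0.0057 -0.0893] p [605.56 -51.03 121.41] F [-5.1  2.6  4. ] vel [-0.055  0.025 -0.055  0.006  0.058 -0.061]
tmpl y -5.0 pin x excess 652.01 ff [ 1.21  1.81  2.26  2.49  2.41  1.98  1.15 -0.01]
```

Call:
carry_out(commands=[[[0, -0.6, 2.7, 4, 0], [0, -0.6, 3.2, 4, 0], [0, -0.6, 3.6, 4, 0]]])

```text
time: 9.83
position: [0.6114, -0.0611, 0.1213]
tool_rot: [0.508, 0.552, -0.493, 0.44]
ft_force: [-6.5, 1.4, 4.7]
grip_width: 0.0298
```

```bash
python3 -c "
from h import *
rep(-46,4)"
```

```text
A x-axis [-0.0958  0.1263 -0.9874] jaw [ 0.9953 -0.0026 -0.0969] p [611.41 -61.11 121.31] F [-6.5  1.4  4.7] vel [-0.047  0.053 -0.123 -0.01   0.115 -0.046]
tmpl y -15.1 pin x excess 653.71 ff [ 2.41  2.49  2.23  1.6   0.57 -0.64 -1.64 -2.26]
```

Call:
carry_out(commands=[[[0, -0.6, 3.3, 4, 0], [0, -0.6, 3.2, 4, 0], [0, -0.6, 2.9, 4, 0]]])

```text
time: 10.08
position: [0.6181, -0.0724, 0.1214]
tool_rot: [0.506, 0.554, -0.494, 0.439]
ft_force: [-7.2, 1.9, 5.1]
grip_width: 0.0293
```

```bash
python3 -c "
from h import *
rep(-46,4)"
```

```text
A x-axis [-0.1019  0.1277 -0.9866] jaw [ 9.947e-01  1.000e-04 -1.027e-01] p [618.13 -72.43 121.42] F [-7.2  1.9  5.1] vel [-0.051  0.049 -0.106 -0.009  0.098 -0.047]
tmpl y -26.4 pin x excess 653.65 ff [ 1.73  0.77 -0.44 -1.5  -2.18 -2.48 -2.44 -2.12]
```

Call:
carry_out(commands=[[[0, -0.7, 1.7, 4, 0], [0, -0.7, 1.0, 4, 0], [0, -0.7, 0.4, 4, 0]]])

```text
time: 10.33
position: [0.6193, -0.0818, 0.1215]
tool_rot: [0.506, 0.557, -0.493, 0.437]
ft_force: [-5.3, 4.1, 2.8]
grip_width: 0.0293
```

```bash
python3 -c "
from h import *
rep(-46,4)"
```

```text
A x-axis [-0.1064  0.1335 -0.9853] jaw [ 0.9942  0.0017 -0.1071] p [619.26 -81.78 121.48] F [-5.3  4.1  2.8] vel [-0.06   0.012 -0.025  0.015  0.04  -0.068]
tmpl y -35.8 pin x excess 652.28 ff [-0.83 -1.77 -2.32 -2.5  -2.36 -1.96 -1.39 -0.74]
```

Call:
carry_out(commands=[[[0, -0.7, -0.2, 4.5, 0], [0, -0.7, -0.5, 4.5, 0], [0, -0.7, -0.6, 4.5, 0]]])

```text
time: 10.58
position: [0.6172, -0.0888, 0.1215]
tool_rot: [0.509, 0.56, -0.49, 0.433]
ft_force: [-4.6, 6.7, 2.3]
grip_width: 0.0299
```

```bash
python3 -c "
from h import *
rep(-46,4)"
```

```text
A x-axis [-0.1076  0.1462 -0.9834] jaw [ 0.9941  0.0022 -0.1084] p [617.17 -88.79 121.53] F [-4.6  6.7  2.3] vel [-0.064  0.003  0.002  0.042  0.027 -0.083]
tmpl y -42.8 pin x excess 652.29 ff [-2.22 -2.49 -2.42 -2.08 -1.55 -0.9  -0.23  0.  ]
```

Call:
carry_out(commands=[[[0, -0.7, -0.7, 4.5, 0], [0, -0.7, -0.8, 4.5, 0], [0, -0.7, -0.8, 4.5, 0]]])

```text
time: 10.83
position: [0.6144, -0.0936, 0.1216]
tool_rot: [0.513, 0.564, -0.486, 0.428]
ft_force: [-3.1, 6.9, 3.2]
grip_width: 0.0296
```

```bash
python3 -c "
from h import *
rep(-46,4)"
```

```text
A x-axis [-0.1079  0.1623 -0.9808] jaw [ 0.994   0.0029 -0.1089] p [614.39 -93.63 121.58] F [-3.1  6.9  3.2] vel [-0.061  0.002  0.008  0.056  0.024 -0.083]
tmpl y -47.6 pin x excess 652.24 ff [-2.5  -2.37 -1.98 -1.42 -0.76 -0.12  0.    0.  ]
```

Call:
carry_out(commands=[[[0, -0.7, -0.5, 5, 0], [0, -0.7, -0.6, 5, 0], [0, -0.7, -0.6, 5, 0]]])

```text
time: 11.08
position: [0.6119, -0.0983, 0.1216]
tool_rot: [0.517, 0.569, -0.481, 0.423]
ft_force: [-4.4, 8.6, 4.2]
grip_width: 0.0296
```

```bash
python3 -c "
from h import *
rep(-46,4)"
```

```text
A x-axis [-0.1092  0.1812 -0.9774] jaw [ 0.9939  0.0042 -0.1102] p [611.95 -98.32 121.59] F [-4.4  8.6  4.2] vel [-0.062  0.006  0.001  0.059  0.043 -0.089]
tmpl y -52.3 pin x excess 652.73 ff [-2.32 -1.89 -1.31 -0.64 -0.06  0.    0.    0.  ]
```

Call:
carry_out(commands=[[[0, -0.7, -0.9, 4.5, 0], [0, -0.7, -0.9, 4.5, 0], [0, -0.7, -0.8, 4.5, 0]]])

```text
time: 11.33
position: [0.609, -0.1025, 0.1217]
tool_rot: [0.52, 0.573, -0.476, 0.418]
ft_force: [-3.9, 6.8, 3.3]
grip_width: 0.0297
```

```bash
python3 -c "
from h import *
rep(-46,4)"
```

```text
A x-axis [-0.1097  0.198  -0.974 ] jaw [ 0.9938  0.0059 -0.1107] p [ 608.98 -102.51  121.7 ] F [-3.9  6.8  3.3] vel [-0.06   0.005  0.004  0.043  0.03  -0.079]
tmpl y -56.5 pin x excess 652.18 ff [-1.87 -1.28 -0.61 -0.05  0.    0.    0.    0.  ]
```

Call:
carry_out(commands=[[[0, -0.7, -0.8, 5, 0], [0, -0.7, -0.8, 5, 0], [0, -0.7, -0.5, 5, 0]]])

```text
time: 11.58
position: [0.6065, -0.1095, 0.1217]
tool_rot: [0.523, 0.577, -0.472, 0.414]
ft_force: [-4.6, 5.2, 4.7]
grip_width: 0.0294
```

```bash
python3 -c "
from h import *
rep(-46,4)"
```

```text
A x-axis [-0.1102  0.2119 -0.971 ] jaw [ 0.9938  0.0084 -0.111 ] p [ 606.52 -109.53  121.68] F [-4.6  5.2  4.7] vel [-0.068  0.01  -0.015  0.037  0.038 -0.085]
tmpl y -63.5 pin x excess 652.61 ff [-0.78 -0.13  0.    0.    0.    0.    0.    0.  ]
```

Call:
carry_out(commands=[[[0, -0.7, 0.4, 4, 0], [0, -0.7, 0.9, 4, 0], [0, -0.7, 1.3, 4, 0]]])

```text
time: 11.83
position: [0.6067, -0.1153, 0.1217]
tool_rot: [0.523, 0.581, -0.469, 0.41]
ft_force: [-6.5, 4.9, 5.1]
grip_width: 0.0294
```

```bash
python3 -c "
from h import *
rep(-46,4)"
```

```text
A x-axis [-0.1156  0.2235 -0.9678] jaw [ 0.9932  0.0118 -0.1159] p [ 606.74 -115.34  121.69] F [-6.5  4.9  5.1] vel [-0.042  0.031 -0.058  0.016  0.085 -0.053]
tmpl y -69.3 pin x excess 653.73 ff [-0.01  0.    0.    0.    0.    0.    0.    0.  ]
```

Call:
carry_out(commands=[[[0, -0.7, 1.2, 3.5, 0], [0, -0.7, 1.2, 3, 0], [0, -0.7, 1.3, 2, 0], [0, -0.7, 1.4, 0, 0], [0, -0.7, 1.4, 0, 0]]])

```text
time: 12.25
position: [0.607, -0.1168, 0.122]
tool_rot: [0.522, 0.589, -0.467, 0.403]
ft_force: [-6.3, -0.3, 2.3]
grip_width: 0.0298
```

```bash
python3 -c "
from h import *
rep(-46,4)
S=robot.camera('scene')[:,:,::-1];T=robot.camera('top')[:,:,::-1]
cv2.imwrite('pics/s3.png',cv2.resize(np.hstack([S[110:260,170:330],T[120:270,190:350]]),None,fx=2.5,fy=2.5,interpolation=cv2.INTER_CUBIC))"
```

```text
A x-axis [-0.1303  0.2374 -0.9626] jaw [ 0.9914  0.0188 -0.1296] p [ 606.99 -116.81  121.99] F [-6.3 -0.3  2.3] vel [ 0.01   0.016 -0.031 -0.005  0.05   0.005]
tmpl y -70.8 pin x excess 653.99 ff [0. 0. 0. 0. 0. 0. 0. 0.]
```

View pics/s3.png

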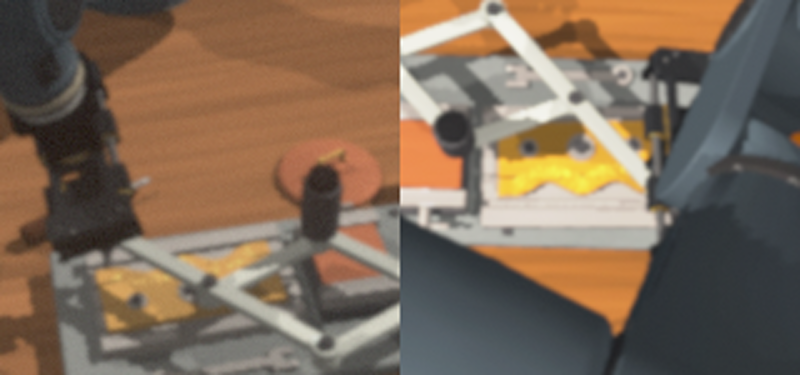

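The tracer rests on the right shoulder: in the top half of the picture, the bar's end is at about (650,190), by the template's right front corner. Nothing else has moved. I'll draw straight back.

Call:
carry_out(commands=[[[0, 0, -4, 0, 0], [0, 0.6, -8, 0.1, 0], [0, 1, -10, 0.1, 0], [0, 1, -10, 0.1, 0], [0, 1, -10, 0.1, 0], [0, 1, -10, 0.1, 0], [0, 1, -10, 0.1, 0], [0, 1, -8, 0.1, 0]]])

```text
time: 13.02
position: [0.543, -0.1206, 0.122]
tool_rot: [0.527, 0.58, -0.463, 0.414]
ft_force: [0.2, 0.3, 0.8]
grip_width: 0.0298
```

```bash
python3 -c "
from h import *
rep(-46,4)"
```

```text
A x-axis [-0.1011  0.2274 -0.9685] jaw [ 0.9948  0.0149 -0.1003] p [ 543.03 -120.58  122.03] F [0.2 0.3 0.8] vel [-0.086 -0.108  0.258  0.004 -0.175 -0.104]
tmpl y -74.6 pin x excess 590.03 ff [0. 0. 0. 0. 0. 0. 0. 0.]
```

Call:
carry_out(commands=[[[0, 0.3, -3, 0, 0], [0, -0.3, 0, 0, 0], [0, -0.3, 0, 0, 0], [0, -0.3, 0, 0, 0], [0.7, -0.5, 0, 0, 0], [0.7, -0.5, 0, 0, 0], [0.7, -0.5, 0, 0, 0], [0.7, -0.5, 0, 0, 0]]])

```text
time: 13.68
position: [0.5377, -0.1214, 0.1244]
tool_rot: [0.527, 0.581, -0.464, 0.412]
ft_force: [-0.6, 0.6, 0.5]
grip_width: 0.0485
```

Call:
carry_out(commands=[[[0.8, -0.5, 0, 0, 0], [0.8, -0.5, 0, 0, 0], [0.8, -0.5, 0, 0, 0], [0.8, -0.5, 0, 0, 0]]])

```text
time: 14.02
position: [0.5377, -0.1216, 0.127]
tool_rot: [0.526, 0.581, -0.465, 0.412]
ft_force: [-0.2, 0.6, -0.7]
grip_width: 0.0679
```

```bash
python3 -c "
from h import *
rep(-46,4)"
```

```text
A x-axis [-0.107   0.2291 -0.9675] jaw [ 0.9942  0.0145 -0.1065] p [ 537.68 -121.63  127.02] F [-0.2  0.6 -0.7] vel [-0.001 -0.01  -0.009 -0.003  0.02   0.001]
tmpl y -75.6 pin x excess 584.68 ff [0. 0. 0. 0. 0. 0. 0. 0.]
```

Call:
carry_out(commands=[[[1, -4, 0, 0, 0], [1, -8, 0, 0, 0], [1, -15, 0, 0, 0], [1, -20, 0, 0, 0], [1, -20, 0, 0, 0], [1, -15, 0, 0, 0], [1, -5, 0, 0, 0], [1, 0, 0, 0, 0]]])

```text
time: 14.68
position: [0.5471, -0.1428, 0.218]
tool_rot: [0.526, 0.581, -0.465, 0.411]
ft_force: [-0.2, 0.0, 0.3]
grip_width: 0.087
```

Call:
carry_out(commands=[[[1, -10, -10, 15, 0], [1, -10, -20, 20, 0], [1, 0, -25, 25, 0], [1, 0, -25, 25, 0], [1, 0, -25, 25, 0], [1, 0, -20, 20, 0], [1, 0, -5, 5, 0], [1, 0, 0, 0, 0]]])

```text
time: 15.35
position: [0.4132, -0.2824, 0.217]
tool_rot: [0.525, 0.584, -0.463, 0.411]
ft_force: [0.2, 0.2, -0.1]
grip_width: 0.0873
```

```bash
python3 -c "
from h import *
rep(-46,4)
S=robot.camera('scene')[:,:,::-1];T=robot.camera('top')[:,:,::-1]
cv2.imwrite('pics/s4.png',cv2.resize(np.hstack([S[90:290,90:410],T[110:310,110:410]]),None,fx=1.29,fy=1.29,interpolation=cv2.INTER_CUBIC))"
```

```text
A x-axis [-0.1112  0.2327 -0.9662] jaw [ 0.9938  0.0208 -0.1093] p [ 413.21 -282.37  217.02] F [ 0.2  0.2 -0.1] vel [-0.025  0.007  0.017 -0.001 -0.006  0.   ]
tmpl y -236.4 pin x excess 460.21 ff [0. 0. 0. 0. 0. 0. 0. 0.]
```

View pics/s4.png

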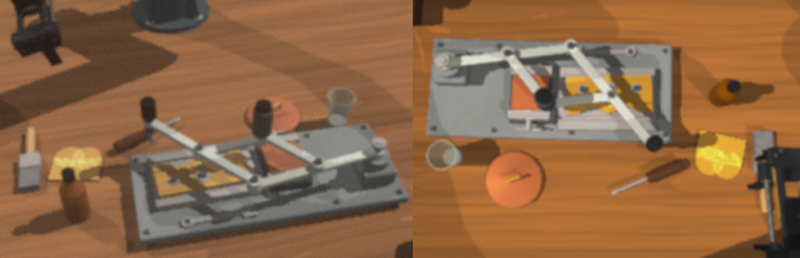

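The knob is free at scene pixel ≈(205,174) and top pixel ≈(298,221), and all bystanders are in place. I'll check the knob's position, then hand in.

```bash
python3 -c "
from h import *
print(tri((204.7,174.5),(297.6,220.9)))
robot.hand_in()"
```

```text
(array([ 0.53900883, -0.12718887,  0.13398035]), np.float64(0.001343043035484892))
the job is handed in; nothing more can be done
```

I ran the tracer pin along the whole front edge, drew it back, let go of the knob and handed the job in at about 15.5 s. `hand_in` gives no verdict, so the checks below are my own.

- **Tracing:** The pin first touched the left shoulder, then went into the left hollow, over the tongue, into the right hollow and onto the right shoulder.
- **Force:** The forward push read 2–7.5 N at every check, and the total level force at the hand was at most about 9.7 N. I read it every two to five steps, not continuously. The readings never fell to zero, so I take it the pin stayed on the edge.
- **End position:** I drew the tracer straight back about 7 cm. Two views put the knob at x ≈ 0.539, y ≈ -0.127, about 100 mm in front of my estimate of the copy table's centre line (at least 76 mm is required). The hand is clear and the last picture shows the other things where they were.

Some things did not go as expected:
- **Sideways drag:** The force along the edge reached 8.6 N on the climbs, more than the stated friction and drag explain.
- **Hand tilt:** The hand slowly tilted to about 0.26 rad, which I could not correct. This made the position readings less exact, so I went by force.
- **Template angle:** By feel, the edge sat about 2.5 mm further back at the tongue and about 5 mm at the right shoulder than at the left. The camera had the two ends nearly level, and I did not resolve the difference.

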